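# Put the oil stone away and close its case

### The job

Put the oil stone away: set it down, face up, flat in the bed of its open wooden case, without dropping it. Then swing the case's lid up and over by its steel bar and lower it gently all the way down until the case is shut, without letting the lid drop, and let go.

Things in the scene. Friction and masses are not known exactly. Their poses are not given: they have to be found in the camera images.
- oil_stone: Oil stone: long grey stone set in a dark wooden tray, flat on the right of the bench, grey side up. Tray 54 x 165 mm, 16 mm high; the stone on it 42 x 148 mm, top 29 mm above the underside. About 0.34 kg. Origin at the centre of its underside; y = long axis, x = across. The shorter brown cork block (51 x 86 x 29 mm), also on the right, is another thing and stays out.
- stone_mid (a point): Centre of the oil stone, half-way up (14.5 mm above its underside); axes as the stone's: x across (54 mm), y long, z up.
- stone_case: Base of the wooden case, fixed on the bench to the left. Origin on the bench under the bed's centre; x level, towards the hinge (away from the robot), y along its length. Base board x -46 to +115 mm, 6 mm thick; two posts 28 mm high at x 106, y +-70 mm carry the open lid. Front wall x -41 to -31 mm, hinge wall x 31 to 55 mm, tops 24 mm above the bench.
- lever_punch: A cast bench punch, an obstacle fixed between the stone and the case: foot 150 x 100 mm, column to 215 mm; its lever slopes up towards the robot and ends in a ball, whose top is the highest point, 270 mm above the bench, about 90 mm nearer the robot than this origin (on the bench under its front half). Carry things over it or round it.
- bed_floor (a point): Centre of the bed's floor in the case, 6 mm above the bench; axes as the case's. The bed is a recess 62 mm (x) by 174 mm (y), 18 mm deep: 4 mm of play round the stone, long axis along y, either way round. In place, stone_mid is 14.5 mm above this point. Front and hinge walls have a 74 mm wide gap in the middle, down to the floor, for fingers.
- case_lid (a joint): Lid angle, rad: 0 = shut, resting on the base (its stop); about 1.5 = upright; 2.45 = fully open, leaning back on its posts away from the robot, as at the start. The lid is a shallow wooden hood 106 x 196 mm, 21 mm high, 0.3 kg, on a nearly frictionless hinge: beyond upright it falls shut if let go.
- lid_hinge (a point): Point on the hinge line at the middle of its length: case x = 60 mm, 24 mm above the bench. The hinge line runs along the case's y.
- lid_bar (a point): Centre of the lid's steel handle bar: round, 12 mm thick, 116 mm long, parallel to the hinge, on two arms (50 mm either side) 36 mm clear of the lid's free edge. With the lid shut it is 148 mm from the hinge line towards case -x and 12 mm above it (36 mm above the bench); it turns with the lid. Pinch it from above, fingers before and behind; it may roll in the fingers.

How it is judged (in metres and radians):
On the way, in this order (a step that is already met when the one before it is completed fails the run):
1. the oil stone lies flat in the bed of the case, face up, with the lid still open (z of stone_mid in the frame of bed_floor between 0.011 and 0.0185 m and horizontal distance between stone_mid and bed_floor below 0.01 m and angle between stone_mid's own z axis and vertical below 0.06 rad and value of joint case_lid above 1.2 rad), for 0.2 s.
2. the lid is shut (value of joint case_lid below 0.04 rad), for 0.2 s.
At the end, for the whole second after the job is handed in: The oil stone lies flat and face up in the bed (its centre within 10 mm of the bed's centre, 11 to 18.5 mm above the bed floor, tilted under 0.06 rad) and the lid is shut (under 0.04 rad) (value of joint case_lid below 0.04 rad and z of stone_mid in the frame of bed_floor between 0.011 and 0.0185 m and horizontal distance between stone_mid and bed_floor below 0.01 m and angle between stone_mid's own z axis and vertical below 0.06 rad); the robot touches nothing.
It fails at once if the lid drops or is slammed: it falls faster than 2.5 rad/s in the last 0.7 rad before it is shut (value of joint case_lid below 0.7 rad and velocity of joint case_lid below -2.5 rad/s).
It fails at once if the stone is dropped: it moves faster than 0.7 m/s within 60 mm of the bench (height (world z) of stone_mid below 0.06 m and linear speed of oil_stone above 0.7 m/s).
It also fails if it takes over 64 s, if anything falls off the work surface, if the arm or the gripper's body presses on something with over 40 N, if the wrist force passes 120 N, or if a joint passes its speed limit or range.

### The arm

A 7-joint arm with a two-finger parallel gripper is mounted at the origin on a cart in front of the work surface, level with it; the furniture and walls round the work are solid. World frame = base frame: x ahead of the robot, y to its left, z up, the work surface at z = 0. Lengths are in m, angles in degrees, forces in N, time in s.
With the tool pointing down it reaches from about 0.425 to 0.875 m from the base axis. Payload 4.7 kg.
Tool frame: the origin (TCP) lies on the centre line of the jaws, within the pads' length; the fingertips stand env.nose_length ahead of it and the grasp point (between the pads) lies 8 mm behind it (env.nose_length is the distance from the TCP to the fingertips, in m); y points along the fingers, z is the direction in which the jaws open and shut, and the axes are right-handed (so a half turn about y gives the same grasp; the last joint's range is limited). The gripper opens to 87 mm and grips with 3 to 60 N. Pads are 19 mm wide; open, the fingers measure 117 mm over their backs; the gripper's body (75 mm by 190 mm) begins 51 mm behind the grasp point.
Start: joints at [-63.077, 18.392, -4.016, 83.108, 1.295, 78.541, -3.26], TCP at [0.286, 0.584, 0.213] pointing down, gripper open.
Joint ranges: [-163.93, 163.93], [-17.29, 119.83], [-79.2, 71.16], [3.27, 140.29], [-89.18, 269.18], [5.43, 117.66], [-154.24, 154.24]. Speed limits (degrees/s): [147.25, 147.25, 180, 180, 180, 180, 180].

### API

Orientations are given as [roll, pitch, yaw] about the fixed x, y, z axes, in that order (R = Rz(yaw) Ry(pitch) Rx(roll)).
In Python, from cell import env, read_camera, camera_info, job, models gives the robot as it stands.
- The arm moves only by the tool move_arm, never from a script. Its argument "moves" is a list of rows, each a list of 6 numbers: the shift along the tool's x, y, z in mm, then the turn, a rotation vector about the tool's x, y, z in degrees. In form: [[x, y, z, ax, ay, az], ...]. A call has 1 to 20 rows; each row is the pose to reach, as a shift and turn from the pose commanded when the call began, along the tool's axes at that moment; what a row does not reach only later rows make up. A row lasts 1/12 s, in which the tool goes at most 41.7 mm and 7.16 degrees, less where a joint would pass 70% of its speed; a pose out of reach is approached as far as the arm can. A call with a gripper value outside its range is refused whole. "claw" is the finger opening in mm, from 0 to 87, set as the call begins (left out, the last holds). The fingers move at their own pace and stop on an object; "newtons" is the grip in N (left out, the last holds). Time passes only in rows, so rows that repeat a pose let the fingers close. It gives the time, the measured TCP pose, the force and the opening at its end, in the units of the state.
- env.get_obs(): the state, without advancing time (a new reading comes with each control period).
- read_camera(name): name is "scene" or "top" or "wrist"; returns (picture, depth): 400x640x3 uint8, red, green, blue; 400x640 float32, m along the optical axis (not along the pixel's ray), 0 where there is no reading.
- camera_info(name): a dict with "fx", "fy", "cx", "cy" (pixels), "R" (3x3) and "t" (3): a world point X has camera coordinates R X + t. Camera axes: x right, y down, z forward; pixel columns grow to the right and rows downward; lengths in m; the calibration is good to about 2 mm. A picture is of the moment at which its call begins: read the wrist's pose just before it. camera_info takes no time and is no camera call; for the wrist camera it gives the pose at the moment of the call.
- job.sign_off(): hands the job in, once; it reports no verdict.
Trained networks look in the newest picture that a camera, given by its name, has taken for a name from the list of things; names that differ only in an ending like _2 or _b are one class to them, and where a whole thing is asked for, a point or a joint stands for the part that bears it (a point fixed in the world has none). Each returns a list of dicts, best first, with "score" (0 to 1); they miss things now and then, are a little off and sometimes report something else, mostly with a low value. They report only what shows in the picture. A call takes as long as a camera call.
- models.spot_in(target, camera): "point" ([x, y, z] in m, in world coordinates, good to about 4 mm: the middle of the surface that is visible of it).
- models.cut_out(target, camera): "mask" (400x640 bool, what is visible of it).
The state is a dict: "time_s": time; "qpos": joint angles; "joint_velocities": joint speeds; "effort": joint torques, N m; "tool_pos": TCP position; "tool_rot": TCP orientation; "force": force on the tool from outside, world axes, zero at the start; "wrist_torque": the same for the moment, N m; "grip_width": finger opening in m.
Only numpy, scipy, OpenCV 4.12 (cv2) and the standard library are available. Lean on these libraries where they do the work, as an engineer would, in place of code of your own. Each camera call takes 0.05 s, during which the arm holds its last target.

## Working session

There is one attempt and no reset: what is moved stays moved. The work goes in short steps, Python scripts to look and compute and a tool call to move; the robot and the scene stay as the last step left them, time stands still between calls to the robot, and variables do not carry over. Pictures are saved under pics/ and viewed, and the job is handed in when it is done.

Besides the shell and the picture viewer there is one more tool, called after "Request:" as name(argument=value, ...) on one line, values as JSON. move_arm: Moves the arm, as the interface text tells. Its arguments: {"type":"object","properties":{"moves":{"type":"array","items":{"type":"array","items":{"type":"number"}}},"claw":{"type":"number"},"newtons":{"type":"number"}},"required":["moves"]}

```bash
ls; mkdir -p pics; python3 - <<'E'
from cell import env, read_camera, camera_info, job, models
import cv2, numpy as np
print(env.get_obs(), env.nose_length)
for n in ("scene","top"):
    p,d=read_camera(n); cv2.imwrite(f"pics/{n}0.png",p[:,:,::-1])
    for t in ("oil_stone","stone_case","lid_bar","lever_punch"):
        for r in models.spot_in(t,n)[:2]: print(n,t,np.round(r["point"],4),round(r["score"],2))
print(env.get_obs()["time_s"])
E
```

```text
pics
{'time_s': 0.0, 'qpos': array([-63.07666782,  18.43789778,  -4.01398031,  83.17272956,
         1.29555721,  78.54033196,  -3.26009605]), 'joint_velocities': array([-0.09642273, -0.10164281, -0.02315111, -0.04015624, -0.02181567,
       -0.02708916,  0.04461608]), 'effort': array([ 2.95278733e-05, -4.91289318e+01, -4.03697211e-01, -3.12529886e+01,
       -6.39509107e-02,  4.36582498e-02,  1.52263888e-04]), 'tool_pos': array([0.28594054, 0.58311521, 0.21209352]), 'tool_rot': array([-9.01056960e+01, -6.67589011e-03, -2.61150814e+01]), 'force': array([ 0.15682782, -0.1086817 ,  0.29122787]), 'wrist_torque': array([ 0.02199783,  0.01361266, -0.00087092]), 'grip_width': 0.08662352959179241} 0.011
scene oil_stone [ 0.6828 -0.0886  0.0311] 0.66
scene stone_case [0.4847 0.3851 0.0244] 0.8
scene stone_case [ 0.6836 -0.0833  0.0273] 0.69
scene lid_bar [0.5038 0.4241 0.0534] 0.79
scene lid_bar [0.482  0.3905 0.0285] 0.52
scene lever_punch [0.4823 0.3891 0.027 ] 0.64
top oil_stone [ 0.6869 -0.0638  0.0292] 0.56
top stone_case [0.4821 0.3833 0.0239] 0.92
top lid_bar [0.5047 0.4338 0.0532] 0.64
0.5
```

View pics/scene0.png

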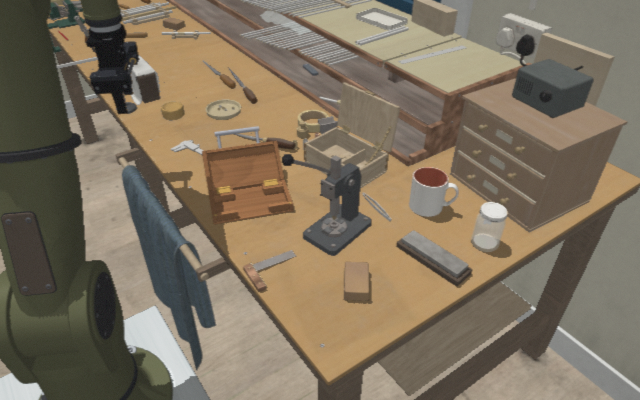

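View pics/top0.png

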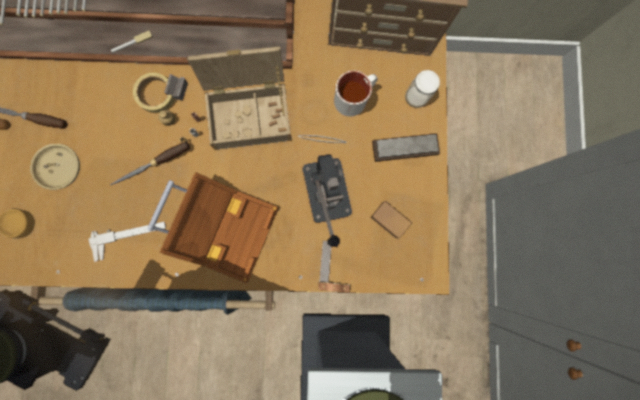

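```bash
cat > h.py <<'E'
import numpy as np, cv2
from cell import env, read_camera, camera_info, job, models
def cloud(n):
    p,d=read_camera(n); c=camera_info(n)
    v,u=np.mgrid[0:400,0:640]
    X=np.stack([(u-c["cx"])/c["fx"]*d,(v-c["cy"])/c["fy"]*d,d],-1)
    W=(X-np.array(c["t"]))@np.array(c["R"])
    W[d==0]=np.nan
    return p,W
E
python3 - <<'E'
from h import *
p,W=cloud("top"); c=camera_info("top"); print(c)
np.savez("top0.npz",p=p,W=W)
for t in ("oil_stone","stone_case","lid_bar"):
    for r in models.cut_out(t,"top")[:2]:
        m=r["mask"]; q=W[m]; q=q[~np.isnan(q[:,0])]
        print(t,round(r["score"],2),m.sum(),np.round(np.percentile(q,[2,50,98],axis=0),3).tolist())
for u,v in [(405,147),(245,240),(235,205),(217,250),(165,205),(185,230),(201,177),(170,185),(155,225),(265,225),(245,265),(333,240)]:
    print((u,v),np.round(W[v,u],4))
im=cv2.resize(p[160:290,130:300][:,:,::-1],None,fx=4.5,fy=4.5,interpolation=cv2.INTER_CUBIC); cv2.imwrite("pics/topcase.png",im)
E
```

```text
{'fx': 404.98626080195197, 'fy': 404.98626080195197, 'cx': 320.78227424932635, 'cy': 200.60226001081844, 'R': array([[ 0.02368934, -0.99903111,  0.03708986],
       [-0.99282403, -0.02785967, -0.11629392],
       [ 0.11721456, -0.03406878, -0.99252207]]), 't': array([0.1248792 , 0.55445581, 0.94269935])}
oil_stone 0.63 1504 [[0.661, -0.148, 0.002], [0.689, -0.067, 0.028], [0.724, 0.01, 0.033]]
stone_case 0.67 8260 [[0.374, 0.266, 0.003], [0.482, 0.385, 0.025], [0.582, 0.495, 0.114]]
lid_bar 0.87 4036 [[0.406, 0.367, 0.016], [0.498, 0.429, 0.054], [0.587, 0.498, 0.116]]
(405, 147) [ 0.6899 -0.0652  0.0285]
(245, 240) [0.4529 0.3194 0.0054]
(235, 205) [0.5352 0.3439 0.0259]
(217, 250) [0.4275 0.3809 0.0256]
(165, 205) [0.5329 0.5169 0.0028]
(185, 230) [0.4713 0.4474 0.0627]
(201, 177) [0.5907 0.4128 0.0844]
(170, 185) [0.566  0.4704 0.1145]
(155, 225) [0.4836 0.5364 0.0056]
(265, 225) [0.4894 0.2708 0.0242]
(245, 265) [0.3931 0.3169 0.004 ]
(333, 240) [0.4526 0.1235 0.264 ]
```

View pics/topcase.png

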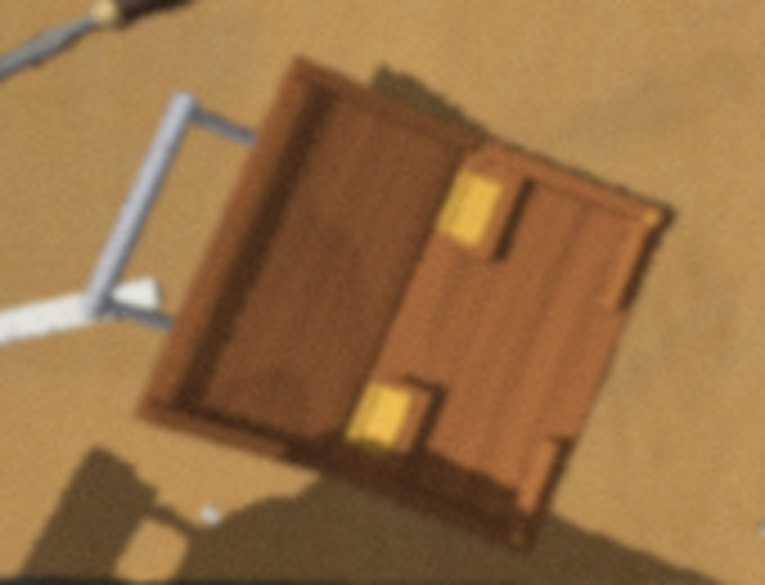

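```bash
cat > fit.py <<'E'
from h import *
from scipy.optimize import minimize
def fitcase(W,ybias=0):
    q=W.reshape(-1,3); q=q[~np.isnan(q[:,0])]
    q=q[(np.hypot(q[:,0]-.46,q[:,1]-.33)<.2)&(q[:,2]<.05)]
    def cost(s):
        x,y,a=s[0],s[1],s[2]
        d=q[:,:2]-[x,y]; c,sn=np.cos(a),np.sin(a)
        u=d[:,0]*c+d[:,1]*sn; v=-d[:,0]*sn+d[:,1]*c
        av=abs(v); h=np.zeros(len(q))
        h[(u>-46)&0==1]=0
        base=(u>-.046)&(av<.098); h[base]=.006
        wall=((u>-.041)&(u<-.031)&(av>.037)&(av<.097))|((u>.031)&(av>.037)&(av<.097))|((av>.087)&(av<.097)&(u>-.041))
        h[wall]=.024
        sel=(u>-.075)&(u<.05)&(av<.125)
        e=np.minimum(abs(q[sel,2]-h[sel]),.02)
        return e.mean()
    best=None
    for x0 in np.arange(.43,.49,.01):
        for y0 in np.arange(.30,.35,.01):
            for a0 in np.radians([55,65,75]):
                c=cost([x0,y0,a0])
                if best is None or c<best[0]: best=(c,[x0,y0,a0])
    s=np.array(best[1])
    for k in range(3):
        r=minimize(cost,s,method="Nelder-Mead",options=dict(initial_simplex=s+np.array([[0,0,0],[.006,0,0],[0,.006,0],[0,0,.05]])/(k+1),xatol=1e-5,fatol=1e-8)); s=r.x
    return s,r.fun,best[0]
E
python3 - <<'E'
from fit import *
z=np.load("top0.npz"); W=z["W"]
s,f,b=fitcase(W); print("case",np.round(s[:2],4),np.degrees(s[2]),f,b)
ws,Ws=cloud("scene"); s2,f,b=fitcase(Ws); print("scene",np.round(s2[:2],4),np.degrees(s2[2]),f)
# bar
c=camera_info("top")
x,y,a=s; e=np.array([np.cos(a),np.sin(a)])
for th in (2.45,):
    r=np.array([-.148,.012]); ct,st=np.cos(th),np.sin(th)
    bx=.06+(-.148*ct+.012*st); bz=.024+(.148*st+.012*ct)
    for v in (-.058,0,.058):
        P=np.array([x+bx*e[0]-v*e[1],y+bx*e[1]+v*e[0],bz]); k=c["R"]@P+c["t"]; print("bar",np.round(P,4),c["fx"]*k[0]/k[2]+c["cx"],c["fy"]*k[1]/k[2]+c["cy"])
# stone
for n,WW in(("top",W),("scene",Ws)):
    q=WW.reshape(-1,3); q=q[~np.isnan(q[:,0])]
    for lo,hi in((.022,.036),(.010,.036)):
        m=q[(abs(q[:,0]-.69)<.09)&(abs(q[:,1]+.065)<.1)&(q[:,2]>lo)&(q[:,2]<hi)]
        print(n,cv2.minAreaRect(m[:,:2].astype(np.float32)*1000),np.median(m,0),len(m))
    # bench check
    m=q[(abs(q[:,0]-.6)<.02)&(abs(q[:,1]+.06)<.08)]; print(np.median(m,0))
im=z["p"][110:180,340:470][:,:,::-1]; cv2.imwrite("pics/topst.png",cv2.resize(im,None,fx=6,fy=6))
E
```

```text
case [0.4596 0.3197] 69.92816046208931 0.0018767583264604482 0.0030596399873964743
scene [0.4598 0.3185] 69.35131387735318 0.00965099961774771
bar [0.5764 0.4704 0.1091] 171.13777536471463 180.66676724840718
bar [0.5219 0.4903 0.1091] 160.1763986894739 205.17491798865439
bar [0.4674 0.5102 0.1091] 149.03739058080944 230.08022850869364
top ((694.705322265625, -70.2571792602539), (43.270477294921875, 149.04295349121094), 8.085536003112793) [ 0.69373696 -0.06939069  0.02945757] 1033
top ((694.31396484375, -70.21220397949219), (55.05341339111328, 165.56333923339844), 8.258675575256348) [ 0.69065963 -0.06725238  0.0285575 ] 1415
[ 0.59990395 -0.05906751  0.0008168 ]
scene ((693.0009765625, -73.41036987304688), (46.46553421020508, 149.27381896972656), 7.949251174926758) [ 0.69169316 -0.07901627  0.02726521] 1045
scene ((691.6110229492188, -74.16800689697266), (55.625831604003906, 166.19024658203125), 8.815633773803711) [ 0.68439027 -0.0852656   0.02616114] 1575
[ 0.59990754 -0.06531189 -0.00103739]
```

View pics/topst.png

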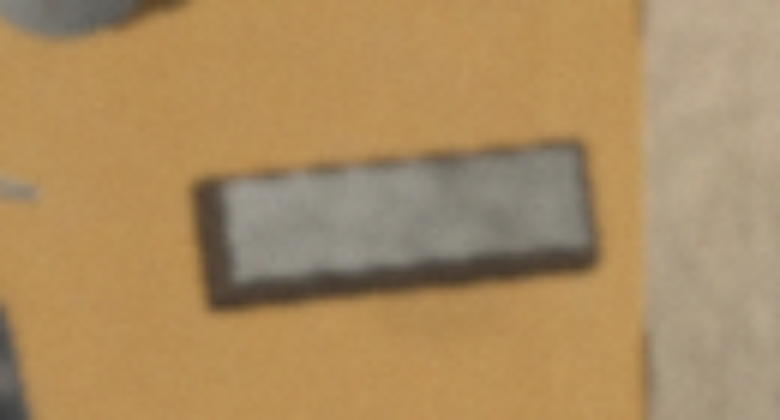

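```bash
cat >> h.py <<'E'
from scipy.spatial.transform import Rotation as Ro
def rot(rpy): return Ro.from_euler("xyz",rpy,degrees=True)
def to(pos,yaw,roll=-90,pitch=0,frm=None):
    o=env.get_obs(); p,r=(o["tool_pos"],o["tool_rot"]) if frm is None else frm
    R0=rot(r); R1=rot([roll,pitch,yaw])
    s=R0.inv().apply(np.array(pos)-p)*1000; w=(R0.inv()*R1).as_rotvec(degrees=True)
    print("from",np.round(p,4),np.round(r,2),"-> row",np.round(s,1),np.round(w,2))
E
python3 - <<'E'
from h import *
to([.693,-.072,.32],-81.9)
E
```

```text
from [0.2861 0.5837 0.2132] [-89.99  -0.   -26.11] -> row [ 653.9 -106.8 -409.6] [-1.000e-02  5.579e+01 -0.000e+00]
```

Request:
move_arm(moves=[[0,-40,0,0,0,0],[0,-80,0,0,0,0],[30,-107,-20,0,0,0],[654,-107,-410,0,56,0],[654,-107,-410,0,56,0],[654,-107,-410,0,56,0],[654,-107,-410,0,56,0],[654,-107,-410,0,56,0],[654,-107,-410,0,56,0],[654,-107,-410,0,56,0],[654,-107,-410,0,56,0],[654,-107,-410,0,56,0],[654,-107,-410,0,56,0],[654,-107,-410,0,56,0],[654,-107,-410,0,56,0],[654,-107,-410,0,56,0],[654,-107,-410,0,56,0],[654,-107,-410,0,56,0],[654,-107,-410,0,56,0],[654,-107,-410,0,56,0]], claw=87)

```text
time_s: 2.42
tool_pos: [0.6778, -0.0482, 0.3204]
tool_rot: [-90.0, 0.0, -82.1]
force: [0.6, 0.4, 0.6]
grip_width: 0.0871
```

```bash
python3 - <<'E'
from h import *
to([.693,-.072,.16],-81.9)
E
```

```text
from [ 0.6778 -0.0482  0.3204] [-8.995e+01  1.000e-02 -8.207e+01] -> row [ 25.7 160.4  11.6] [-0.05 -0.17 -0.01]
```

Request:
move_arm(moves=[[26,30,12,0,0,0],[26,70,12,0,0,0],[26,110,12,0,0,0],[26,150,12,0,0,0],[26,160,12,0,0,0],[26,160,12,0,0,0],[26,160,12,0,0,0]])

```text
time_s: 3.0
tool_pos: [0.6931, -0.0707, 0.1616]
tool_rot: [-89.9, -0.0, -82.1]
force: [0.1, -0.6, 1.0]
grip_width: 0.0868
```

```bash
python3 - <<'E'
from h import *
to([.693,-.072,.16],-81.9)
o=env.get_obs(); print(o["tool_pos"])
p,W=cloud("wrist"); cv2.imwrite("pics/w1.png",p[:,:,::-1])
q=W.reshape(-1,3); q=q[~np.isnan(q[:,0])]
for lo,hi in((.022,.036),(.010,.036)):
    m=q[(abs(q[:,0]-.69)<.09)&(abs(q[:,1]+.065)<.12)&(q[:,2]>lo)&(q[:,2]<hi)]
    print(len(m)); 
    if len(m): print(cv2.minAreaRect(m[:,:2].astype(np.float32)*1000),np.median(m,0))
E
```

```text
from [ 0.6931 -0.0707  0.1616] [-8.992e+01 -2.000e-02 -8.209e+01] -> row [ 1.3  1.6 -0.3] [-0.08 -0.19  0.02]
[ 0.69312584 -0.07065767  0.16155992]
4742
((705.3452758789062, -37.06293487548828), (216.01132202148438, 95.72270202636719), 74.17134094238281) [ 0.69572569 -0.06199401  0.03117647]
6279
((702.593505859375, -43.273681640625), (225.30809020996094, 107.91133117675781), 76.70098114013672) [ 0.69531324 -0.05883028  0.03087876]
```

View pics/w1.png

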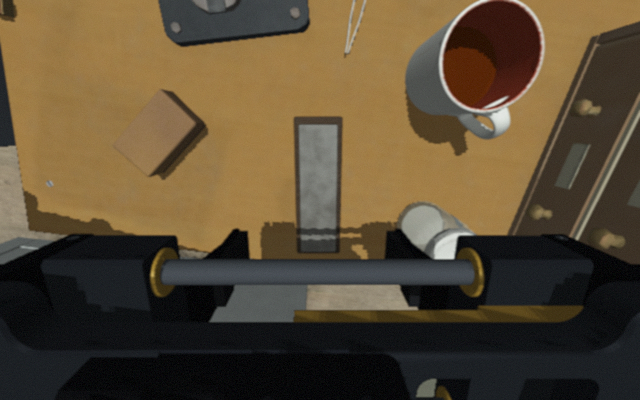

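```bash
python3 - <<'E'
from h import *
W=np.load("top0.npz")["W"]; 
_,S=cloud("scene")
for A in (W,S):
    q=A.reshape(-1,3)
    m=q[(q[:,2]>.05)&(abs(q[:,1]+.072)<.055)&(q[:,0]>.55)&(q[:,0]<.9)&(q[:,2]<.15)]; print(len(m), m.min(0) if len(m) else 0, m.max(0) if len(m) else 0)
    m=q[(q[:,2]>.04)&(abs(q[:,1]+.1)<.1)&(q[:,0]>.74)&(q[:,0]<.9)&(q[:,2]<.15)]; print(np.percentile(m,[1,50,99],axis=0))
# stone in wrist view, inner region only
p,W=cloud("wrist"); q=W[100:228,285:350].reshape(-1,3)
for lo in(.024,.010):
    m=q[(q[:,2]>lo)&(q[:,2]<.05)]; print(len(m),cv2.minAreaRect(m[:,:2].astype(np.float32)*1000),np.median(m,0))
E
```

```text
695 [ 0.7991083  -0.12580236  0.05031981] [ 0.8580486  -0.06847161  0.10497706]
[[ 0.80007507 -0.1249195   0.04196778]
 [ 0.82093935 -0.09342625  0.09822188]
 [ 0.85465662 -0.06918082  0.10344758]]
713 [ 0.79633195 -0.12695345  0.05023527] [ 0.85699376 -0.07375058  0.10152309]
[[ 0.79829822 -0.13391501  0.04128616]
 [ 0.81351648 -0.11175545  0.08058728]
 [ 0.85398581 -0.07827224  0.10040368]]
3836 ((692.980712890625, -55.794193267822266), (42.09091567993164, 117.97119140625), 8.100602149963379) [ 0.69242392 -0.05109199  0.02958727]
5127 ((692.6569213867188, -53.97038269042969), (54.01927947998047, 131.26791381835938), 8.049530029296875) [ 0.69172728 -0.04677134  0.02928473]
```

```bash
python3 - <<'E'
from h import *
to([.6929,-.0562,.040],-81.9)
to([.6929,-.0562,.014],-81.9)
E
```

```text
from [ 0.6945 -0.071   0.1639] [-8.967e+01 -6.000e-02 -8.210e+01] -> row [-15.  123.9  -0.2] [-0.33 -0.2   0.06]
from [ 0.6945 -0.071   0.1639] [-8.967e+01 -6.000e-02 -8.210e+01] -> row [-15.1 149.9  -0.4] [-0.33 -0.2   0.06]
```

```bash
python3 - <<'E'
from h import *
for i in range(4):
    read_camera("wrist"); o=env.get_obs(); print(o["time_s"],np.round(o["tool_pos"],4),np.round(o["tool_rot"],2),np.round(o["qpos"],2))
E
```

```text
3.2 [ 0.6942 -0.071   0.1635] [-8.97e+01 -5.00e-02 -8.21e+01] [-15.9   26.88  27.37  80.46 -12.45  75.33  19.91]
3.25 [ 0.6939 -0.071   0.163 ] [-8.975e+01 -4.000e-02 -8.210e+01] [-15.9   26.9   27.36  80.5  -12.45  75.32  19.91]
3.3 [ 0.6935 -0.0709  0.1624] [-8.98e+01 -2.00e-02 -8.21e+01] [-15.9   26.92  27.35  80.54 -12.45  75.32  19.91]
3.35 [ 0.6932 -0.0708  0.1618] [-8.985e+01 -2.000e-02 -8.211e+01] [-15.9   26.94  27.34  80.58 -12.45  75.31  19.91]
```

Request:
move_arm(moves=[[-15,20,0,0,0,0],[-15,50,0,0,0,0],[-15,80,0,0,0,0],[-15,105,0,0,0,0],[-15,118,0,0,0,0],[-15,122,0,0,0,0],[-15,122,0,0,0,0],[-15,122,0,0,0,0],[-15,122,0,0,0,0],[-15,122,0,0,0,0]])

```text
time_s: 4.18
tool_pos: [0.6918, -0.0562, 0.0402]
tool_rot: [-89.8, -0.0, -82.1]
force: [-0.4, -0.5, 0.4]
grip_width: 0.0867
```

```bash
python3 - <<'E'
from h import *
to([.6929,-.0562,.014],-81.9)
p,_=read_camera("wrist"); cv2.imwrite("pics/w2.png",p[:,:,::-1])
to([.6929,-.0562,.014],-81.9)
E
```

```text
from [ 0.6918 -0.0562  0.0402] [-8.981e+01 -2.000e-02 -8.212e+01] -> row [ 0.2 26.2  1. ] [-0.19 -0.22  0.02]
from [ 0.6915 -0.0561  0.0398] [-8.984e+01 -2.000e-02 -8.212e+01] -> row [ 0.3 25.8  1.3] [-0.16 -0.22  0.02]
```

View pics/w2.png

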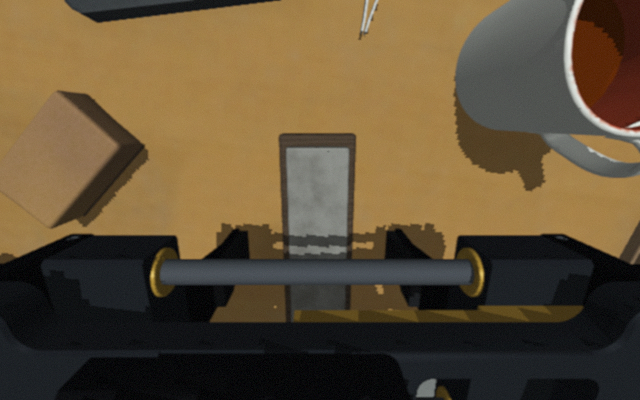

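Request:
move_arm(moves=[[0,8,1,0,0,0],[0,16,1,0,0,0],[0,22,1,0,0,0],[0,26,1,0,0,0],[0,26,1,0,0,0],[0,26,1,0,0,0],[0,26,1,0,0,0]])

```text
time_s: 4.82
tool_pos: [0.6915, -0.0559, 0.0122]
tool_rot: [-90.0, -0.0, -82.1]
force: [0.7, 0.3, 0.9]
grip_width: 0.0868
```

Request:
move_arm(moves=[[0,0,0,0,0,0],[0,0,0,0,0,0],[0,0,0,0,0,0],[0,0,0,0,0,0],[0,0,0,0,0,0],[0,0,0,0,0,0],[0,0,0,0,0,0],[0,0,0,0,0,0]], claw=40, newtons=40)

```text
time_s: 5.48
tool_pos: [0.6915, -0.0557, 0.0121]
tool_rot: [-90.0, 0.0, -82.1]
force: [0.8, 0.3, -0.1]
grip_width: 0.0437
```

```bash
python3 - <<'E'
from h import *
for i in range(3):
  p,_=read_camera("wrist"); o=env.get_obs();print(o["time_s"],o["grip_width"],o["force"],o["tool_pos"])
cv2.imwrite("pics/w3.png",p[:,:,::-1])
p,_=read_camera("scene"); cv2.imwrite("pics/s3.png",cv2.resize(p[200:300,340:500][:,:,::-1],None,fx=5,fy=5))
E
```

```text
5.5333 0.04216700206655718 [ 1.20720263  0.21726538 -1.09990943] [ 0.69172143 -0.05572857  0.01215556]
5.5833 0.04173444088013837 [ 0.70951753  0.39328354 -1.15381978] [ 0.69176791 -0.05569776  0.01218224]
5.6333 0.04180221157595965 [ 1.09301455  0.93648039 -1.08234475] [ 0.69172491 -0.05572379  0.0121492 ]
```

View pics/w3.png

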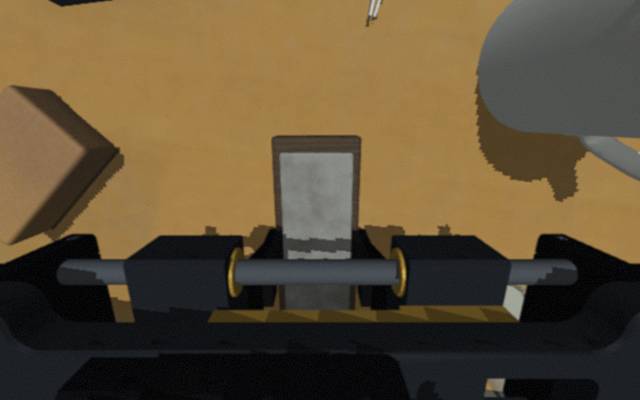

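View pics/s3.png

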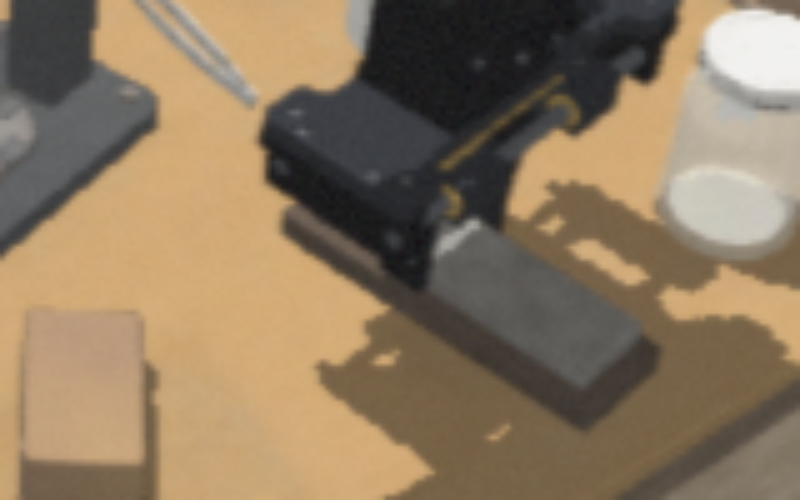

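Request:
move_arm(moves=[[0,-5,0,0,0,0],[0,-12,0,0,0,0],[0,-22,0,0,0,0],[0,-35,0,0,0,0],[0,-45,0,0,0,0],[0,-50,0,0,0,0],[0,-50,0,0,0,0],[0,-50,0,0,0,0],[0,-50,0,0,0,0]])

```text
time_s: 6.43
tool_pos: [0.6909, -0.0556, 0.0616]
tool_rot: [-90.1, 0.0, -82.1]
force: [0.3, 0.5, -3.1]
grip_width: 0.0416
```

```bash
python3 - <<'E'
from h import *
p,W=cloud("wrist"); cv2.imwrite("pics/w4.png",p[:,:,::-1])
p,_=read_camera("scene"); cv2.imwrite("pics/s4.png",cv2.resize(p[180:300,340:500][:,:,::-1],None,fx=5,fy=5))
o=env.get_obs();print(o["time_s"],o["grip_width"],o["force"],o["wrist_torque"],o["tool_pos"],o["tool_rot"])
q=W[120:225,260:380].reshape(-1,3); m=q[(q[:,2]>.055)]; print(len(m),cv2.minAreaRect(m[:,:2].astype(np.float32)*1000),np.percentile(m[:,2],[2,20,50,80,98]))
A=np.c_[m[:,:2],np.ones(len(m))]; k=m[:,2]>.07
print(np.linalg.lstsq(A[k],m[k,2],rcond=None)[0])
E
```

```text
6.5333 0.04132864563577807 [-0.34982062  0.0586399  -3.1968476 ] [-0.05706925  0.06075817  0.00824685] [ 0.69070243 -0.05565913  0.06122178] [-9.00827433e+01  2.09449461e-02 -8.21120267e+01]
7753 ((685.6600341796875, -15.866374969482422), (54.07682418823242, 55.924842834472656), 8.124016761779785) [0.06478629 0.06647449 0.07849876 0.07922261 0.08005374]
[-0.00308581 -0.0086755   0.08076829]
```

View pics/s4.png

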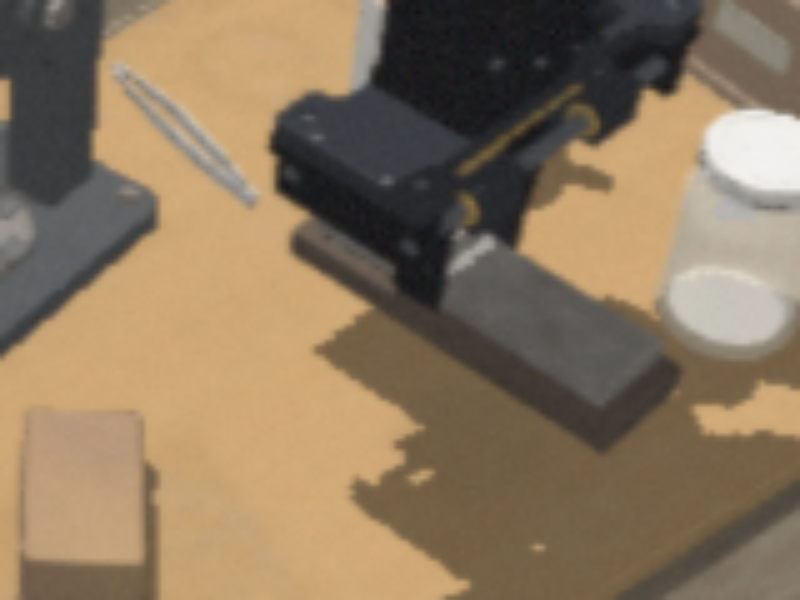

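View pics/w4.png

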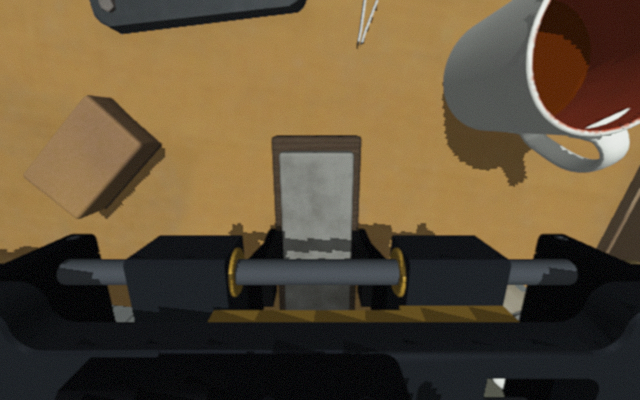

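```bash
python3 - <<'E'
from h import *
to([.4459,.3238,.32],-20.4)
E
```

```text
from [ 0.6907 -0.0557  0.0612] [-9.008e+01  2.000e-02 -8.211e+01] -> row [-409.6 -258.4 -190.8] [ 6.000e-02 -6.171e+01 -6.000e-02]
```

Request:
move_arm(moves=[[0,-20,0,0,0,0],[0,-55,0,0,0,0],[0,-95,0,0,0,0],[0,-135,0,0,0,0],[0,-175,0,0,0,0],[0,-215,0,0,0,0],[0,-245,0,0,0,0],[-10,-258,-5,0,-2,0],[-35,-260,-16,0,-6,0],[-70,-260,-32,0,-11,0],[-106,-260,-49,0,-17,0],[-142,-260,-66,0,-22,0],[-178,-260,-83,0,-28,0],[-214,-260,-100,0,-33,0],[-250,-260,-116,0,-38,0],[-286,-260,-133,0,-44,0],[-322,-260,-150,0,-49,0],[-356,-260,-166,0,-54,0],[-385,-260,-180,0,-58,0],[-403,-260,-188,0,-61,0]])

```text
time_s: 8.2
tool_pos: [0.4453, 0.3217, 0.3205]
tool_rot: [-90.1, 0.2, -20.5]
force: [-0.7, 0.2, -4.2]
grip_width: 0.0415
```

Request:
move_arm(moves=[[0,0,0,0,0,0],[0,0,0,0,0,0],[0,0,0,0,0,0],[0,0,0,0,0,0],[0,0,0,0,0,0]])

```text
time_s: 8.62
tool_pos: [0.4509, 0.3159, 0.3219]
tool_rot: [-90.0, -0.0, -21.3]
force: [-0.4, 0.5, -4.4]
grip_width: 0.0417
```

```bash
python3 - <<'E'
from fit import *
p,W=cloud("wrist"); cv2.imwrite("pics/w5.png",p[:,:,::-1])
o=env.get_obs();print(o["time_s"],o["grip_width"],o["force"],o["qpos"])
q=W.copy(); s,f,b=fitcase(W); print(s,np.degrees(s[2]),f)
to([.4459,.3238,.15],-20.4)
E
```

```text
8.6667 0.041786769228062515 [ 8.67282650e-01  3.04683954e-03 -3.89936168e+00] [-44.42569917   4.37827832   7.0722385   87.43981671  -0.51935194
  88.22418655  31.36980534]
[0.45919861 0.31939157 1.21515075] 69.62300963358953 0.0012868735819233695
from [0.4507 0.3162 0.322 ] [-9.002e+01 -1.000e-02 -2.127e+01] -> row [ -7.3 172.    5.4] [ 0.02 -0.87  0.01]
```

View pics/w5.png

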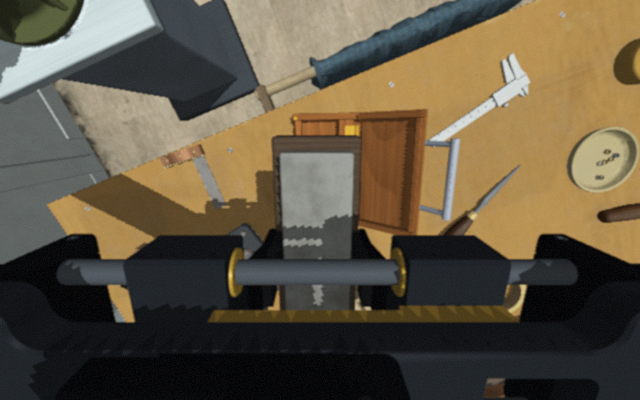

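Request:
move_arm(moves=[[-7,25,5,0,-1,0],[-7,60,5,0,-1,0],[-7,100,5,0,-1,0],[-7,140,5,0,-1,0],[-7,175,5,0,-1,0],[-7,205,5,0,-1,0],[-7,225,5,0,-1,0],[-7,232,5,0,-1,0],[-7,232,5,0,-1,0],[-7,232,5,0,-1,0],[-7,232,5,0,-1,0],[-7,232,5,0,-1,0],[-7,232,5,0,-1,0],[-7,232,5,0,-1,0]])

```text
time_s: 9.83
tool_pos: [0.4456, 0.3253, 0.0912]
tool_rot: [-89.9, -0.1, -20.1]
force: [0.0, 0.6, -3.1]
grip_width: 0.0418
```

```bash
python3 - <<'E'
from fit import *
p,W=cloud("wrist"); cv2.imwrite("pics/w6.png",p[:,:,::-1])
to([.4459,.3238,.05],-20.4)
o=env.get_obs();print(o["time_s"],o["grip_width"],o["force"])
q=W[100:225,262:375].reshape(-1,3); m=q[(q[:,2]>.09)]; print(len(m),cv2.minAreaRect(m[:,:2].astype(np.float32)*1000),np.percentile(m[:,2],[2,20,50,80,98]))
p,_=cloud("top");cv2.imwrite("pics/t6.png",cv2.resize(p[160:290,130:300][:,:,::-1],None,fx=4.5,fy=4.5))
to([.4459,.3238,.05],-20.4)
E
```

```text
from [0.4455 0.3251 0.0909] [-8.993e+01 -4.000e-02 -2.011e+01] -> row [ 0.8 40.9 -1.1] [-0.07  0.29  0.04]
9.8833 0.04188670046171515 [-0.347263   -0.413706   -3.25846302]
7677 ((409.18017578125, 339.03643798828125), (54.39379119873047, 55.99291229248047), 70.61405181884766) [0.09467565 0.0961506  0.10817546 0.10891134 0.1097676 ]
from [0.4453 0.325  0.0907] [-8.995e+01 -3.000e-02 -2.011e+01] -> row [ 0.9 40.7 -1. ] [-0.05  0.29  0.03]
```

View pics/w6.png

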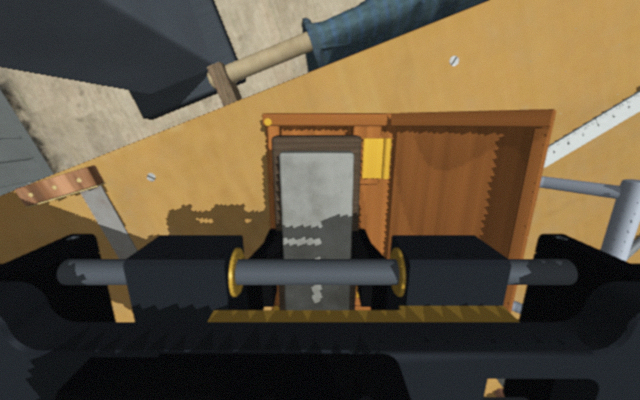

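View pics/t6.png

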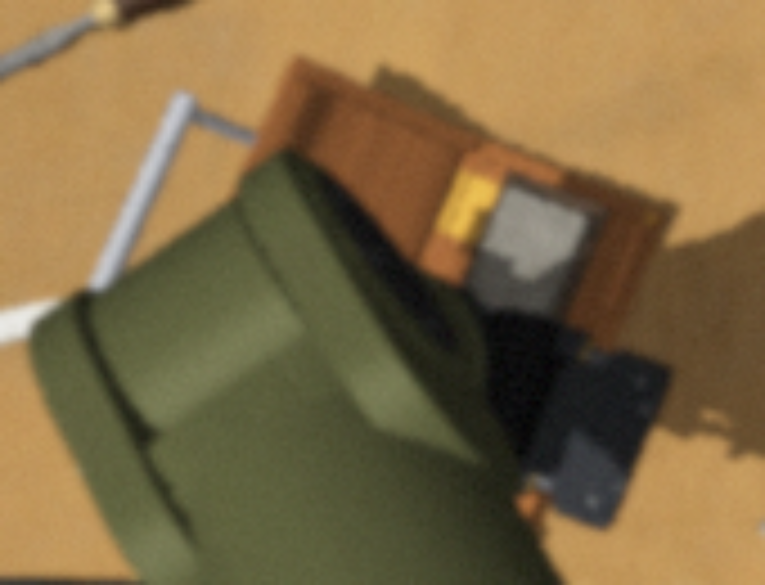

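```bash
python3 - <<'E'
from fit import *
from scipy.ndimage import binary_erosion
p,W=cloud("wrist")
o=env.get_obs();print(o["tool_pos"],o["tool_rot"])
s,f,b=fitcase(W); print(s,np.degrees(s[2]),f)
q=W[100:225,262:375].reshape(-1,3); m=q[(q[:,2]>.087)]; r=cv2.minAreaRect(m[:,:2].astype(np.float32)*1000); print(r)
m=q[(q[:,2]>.103)]; print(cv2.minAreaRect(m[:,:2].astype(np.float32)*1000))
E
```

```text
[0.44524488 0.32490626 0.09047344] [-8.99645607e+01 -1.96321310e-02 -2.01126830e+01]
[0.45913055 0.31940251 1.21479006] 69.60234329217339 0.000997932905809923
((408.8589782714844, 338.83795166015625), (54.13459396362305, 56.045005798339844), 70.06571197509766)
((410.6264953613281, 338.2843017578125), (42.313377380371094, 42.93061065673828), 69.58760070800781)
```

Request:
move_arm(moves=[[-0.5,10,-1.2,0,0.3,0],[-0.5,25,-1.2,0,0.3,0],[-0.5,40,-1.2,0,0.3,0],[-0.5,48,-1.2,0,0.3,0],[-0.5,50,-1.2,0,0.3,0],[-0.5,50,-1.2,0,0.3,0],[-0.5,50,-1.2,0,0.3,0],[-0.5,50,-1.2,0,0.3,0],[-0.5,50,-1.2,0,0.3,0],[-0.5,50,-1.2,0,0.3,0]])

```text
time_s: 10.82
tool_pos: [0.4447, 0.3242, 0.0408]
tool_rot: [-89.9, -0.0, -20.4]
force: [0.4, -0.5, -3.0]
grip_width: 0.0417
```

```bash
python3 - <<'E'
from fit import *
p,W=cloud("wrist"); cv2.imwrite("pics/w7.png",p[:,:,::-1])
o=env.get_obs();print(o["tool_pos"],o["tool_rot"],o["force"])
q=W[100:225,262:375].reshape(-1,3); m=q[(q[:,2]>.054)]; r=cv2.minAreaRect(m[:,:2].astype(np.float32)*1000); print(r)
a=np.radians(r[2]); d=np.array([-np.sin(a),np.cos(a)]); w=r[1][1]/2; print("centre",np.array(r[0])+(w-74)*d)
to([.4443,.3240,.0175],-20.4)
E
```

```text
[0.44454704 0.32410393 0.04068594] [-8.99412011e+01 -2.92972314e-02 -2.04165494e+01] [-0.43774944 -0.11357162 -3.55612731]
((410.036865234375, 337.5707702636719), (42.26999282836914, 42.9294548034668), 69.44396209716797)
centre [459.22717618 319.12441083]
from [0.4445 0.3241 0.0407] [-8.994e+01 -3.000e-02 -2.042e+01] -> row [-0.2 23.2 -0.2] [-0.06 -0.02  0.03]
```

View pics/w7.png

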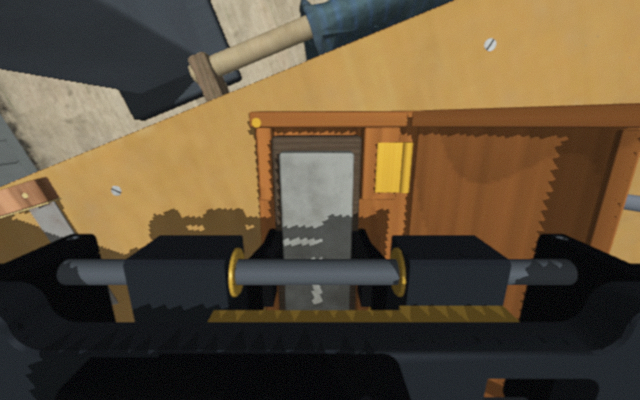

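Request:
move_arm(moves=[[0,4,0,0,0,0],[0,8,0,0,0,0],[0,12,0,0,0,0],[0,16,0,0,0,0],[0,18,0,0,0,0],[0,20,0,0,0,0],[0,21,0,0,0,0],[0,22,0,0,0,0],[0,23,0,0,0,0],[0,23.5,0,0,0,0],[0,23.5,0,0,0,0],[0,23.5,0,0,0,0],[0,23.5,0,0,0,0]])

```text
time_s: 11.95
tool_pos: [0.4443, 0.3238, 0.0181]
tool_rot: [-90.0, 0.0, -20.4]
force: [-3.3, -3.8, 6.8]
grip_width: 0.0417
```

Request:
move_arm(moves=[[0,0,0,0,0,0],[0,0,0,0,0,0],[0,0,0,0,0,0],[0,0,0,0,0,0],[0,0,0,0,0,0]], claw=62)

```text
time_s: 12.37
tool_pos: [0.4445, 0.324, 0.0167]
tool_rot: [-90.0, -0.0, -20.4]
force: [-0.2, 0.6, -0.1]
grip_width: 0.0604
```

Request:
move_arm(moves=[[0,-5,0,0,0,0],[0,-15,0,0,0,0],[0,-30,0,0,0,0],[0,-60,0,0,0,0],[0,-100,0,0,0,0],[0,-140,0,0,0,0],[0,-180,0,0,0,0],[0,-220,0,0,0,0],[0,-230,0,0,0,0],[0,-230,0,0,0,0],[0,-230,0,0,0,0],[0,-230,0,0,0,0]])

```text
time_s: 13.37
tool_pos: [0.4435, 0.3233, 0.2454]
tool_rot: [-90.1, 0.1, -20.4]
force: [0.5, 0.1, -1.0]
grip_width: 0.0618
```

```bash
python3 - <<'E'
from fit import *
p,W=cloud("wrist"); cv2.imwrite("pics/w8.png",p[:,:,::-1]); np.save("w8.npy",W)
o=env.get_obs();print(o["time_s"],o["tool_pos"],o["tool_rot"],o["grip_width"],o["qpos"])
e=np.array([.347,.938])
q=W.reshape(-1,3); d=q[:,:2]-[.4593,.3194]; u=d@e; v=d@[-.938,.347]
m=q[(abs(u)<.027)&(abs(v)<.085)&(q[:,2]>.028)]; r=cv2.minAreaRect(m[:,:2].astype(np.float32)*1000); print(r,np.median(m[:,2]))
E
```

```text
13.4167 [0.44338997 0.32316394 0.24483991] [-9.01525266e+01  8.49941774e-02 -2.04150371e+01] 0.0618819615086642 [-44.918546     5.29579398   6.49997263  95.12293469  -0.60206112
  79.79018432  31.24752851]
((458.7957458496094, 319.52508544921875), (53.99596405029297, 147.19515991210938), 69.61194610595703) 0.36438649627284686
```

View pics/w8.png

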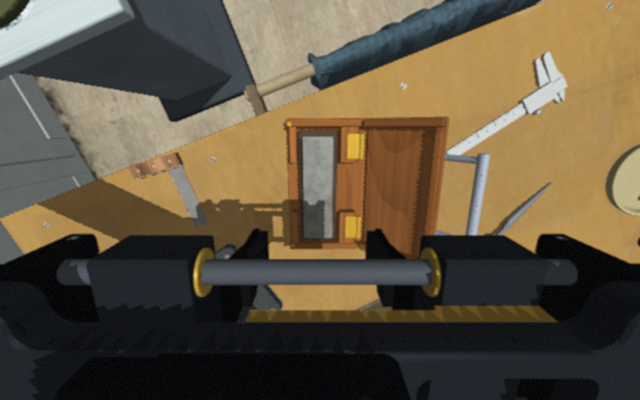

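```bash
python3 - <<'E'
from h import *
o=env.get_obs(); c=camera_info("wrist"); C=-c["R"].T@c["t"]; print("cam in tool",rot(o["tool_rot"]).inv().apply(C-o["tool_pos"]))
W0=np.load("top0.npz")["W"].reshape(-1,3); _,S=cloud("scene"); _,T=cloud("top")
a=np.radians(69.7); e=np.array([np.cos(a),np.sin(a)]); n=np.array([-e[1],e[0]])
for y0 in (0,.02,.03):
  B=np.array([.4593,.3194])-.088*e+y0*n
  print("tcp",B,np.hypot(*B))
  for nm,A in(("top0",W0),("scene",S.reshape(-1,3)),("wr",np.load("w8.npy").reshape(-1,3))):
    d=A[:,:2]-B; u=d@e; v=d@n
    for lo,hi in((.08,.15),(.15,.2),(.2,.24),(.24,.3)):
      k=(A[:,2]>lo)&(A[:,2]<hi)&(A[:,0]>.40)&(A[:,1]>.05)&(A[:,1]<.22)&(A[:,0]<.72)
      if k.sum()>5: 
        dd=np.maximum(-u[k]-.095,0)**2+np.maximum(abs(v[k])-.0375,0)**2
        j=np.argmin(dd); print(y0,nm,lo,k.sum(),"min gap",np.sqrt(dd[j]).round(4),"u",u[k][j].round(3),"v",v[k][j].round(3),np.round(A[k][j],3))
# bar in wrist cloud
W=np.load("w8.npy").reshape(-1,3); d=W[:,:2]-[.4593,.3194]; u=d@e; v=d@n
k=(u>.15)&(u<.22)&(abs(v)<.07)&(W[:,2]>.08); print("bar",k.sum(),np.percentile(np.c_[u,v,W[:,2]][k],[2,50,98],axis=0))
k2=k&(abs(v)<.04); print(np.median(np.c_[u,W[:,2]][k2],axis=0))
d=W0[:,:2]-[.4593,.3194]; u=d@e; v=d@n
k=(u>.15)&(u<.22)&(abs(v)<.04)&(W0[:,2]>.08)&(W0[:,2]<.13); print("top bar",k.sum(),np.median(np.c_[u,v,W0[:,2]][k],axis=0))
k=(abs(u)<.02)&(abs(v)<.07)
W=np.load("w8.npy").reshape(-1,3); d=W[:,:2]-[.4593,.3194]; u=d@e; v=d@n
k=(abs(u)<.04)&(abs(v)<.08)&(W[:,2]<.06)&(W[:,2]>.028); print("stone",cv2.minAreaRect(W[k][:,:2].astype(np.float32)*1000),np.median(W[k],axis=0))
print(env.get_obs()["time_s"])
E
```

```text
cam in tool [-0.07368844 -0.1724877   0.00092599]
tcp [0.42876966 0.23686577] 0.48984570876456185
0 top0 0.08 85 min gap 0.0973 u -0.065 v -0.135 [0.533 0.129 0.127]
0 top0 0.15 844 min gap 0.0827 u -0.054 v -0.12 [0.523 0.144 0.196]
0 top0 0.2 200 min gap 0.0391 u -0.084 v -0.077 [0.471 0.132 0.239]
0 top0 0.24 161 min gap 0.0125 u -0.097 v -0.05 [0.442 0.128 0.26 ]
0 scene 0.08 698 min gap 0.0976 u -0.068 v -0.135 [0.532 0.126 0.125]
0 scene 0.15 677 min gap 0.0827 u -0.067 v -0.12 [0.518 0.133 0.197]
0 scene 0.2 165 min gap 0.0351 u -0.097 v -0.072 [0.463 0.12  0.239]
0 scene 0.24 132 min gap 0.0137 u -0.097 v -0.051 [0.443 0.128 0.245]
tcp [0.41001188 0.24380449] 0.4770224027997701
0.02 top0 0.08 85 min gap 0.1173 u -0.065 v -0.155 [0.533 0.129 0.127]
0.02 top0 0.15 844 min gap 0.1027 u -0.054 v -0.14 [0.523 0.144 0.196]
0.02 top0 0.2 200 min gap 0.0591 u -0.084 v -0.097 [0.471 0.132 0.239]
0.02 top0 0.24 161 min gap 0.0324 u -0.097 v -0.07 [0.442 0.128 0.26 ]
0.02 scene 0.08 698 min gap 0.1176 u -0.068 v -0.155 [0.532 0.126 0.125]
0.02 scene 0.15 677 min gap 0.1027 u -0.067 v -0
[... 432 characters left out ...]
op0 0.24 161 min gap 0.0423 u -0.097 v -0.08 [0.442 0.128 0.26 ]
0.03 scene 0.08 698 min gap 0.1276 u -0.068 v -0.165 [0.532 0.126 0.125]
0.03 scene 0.15 677 min gap 0.1127 u -0.067 v -0.15 [0.518 0.133 0.197]
0.03 scene 0.2 165 min gap 0.065 u -0.097 v -0.102 [0.463 0.12  0.239]
0.03 scene 0.24 132 min gap 0.0434 u -0.103 v -0.08 [0.44  0.123 0.253]
bar 1237 [[ 0.15136011 -0.04548431  0.08042997]
 [ 0.17802999  0.02219818  0.11325598]
 [ 0.18614616  0.05713041  0.11616966]]
[0.17901252 0.11394866]
top bar 232 [0.1794257  0.00110498 0.11435307]
stone ((458.591552734375, 318.9060363769531), (42.207210540771484, 147.30178833007812), 69.82962036132812) [0.4531547  0.32061151 0.03502064]
13.5167
```

```bash
python3 - <<'E'
from h import *
to([.5033,.4961,.19],-20.4)
E
```

```text
from [0.4435 0.3233 0.2448] [-9.015e+01  9.000e-02 -2.042e+01] -> row [ -4.2  54.3 183. ] [ 0.15 -0.02 -0.09]
```

Request:
move_arm(moves=[[0,0,20,0,0,0],[-2,0,55,0,0,0],[-4,0,95,0,0,0],[-4,10,135,0,0,0],[-4,30,165,0,0,0],[-4,48,180,0,0,0],[-4,54,183,0,0,0],[-4,54,183,0,0,0],[-4,54,183,0,0,0],[-4,54,183,0,0,0],[-4,54,183,0,0,0],[-4,54,183,0,0,0],[-4,54,183,0,0,0],[-4,54,183,0,0,0]], claw=32)

```text
time_s: 14.68
tool_pos: [0.5045, 0.4965, 0.1936]
tool_rot: [-89.9, -0.0, -20.4]
force: [-0.2, 0.7, -0.6]
grip_width: 0.0319
```

```bash
python3 - <<'E'
from h import *
p,W=cloud("wrist"); cv2.imwrite("pics/w9.png",p[:,:,::-1])
p,_=read_camera("scene"); cv2.imwrite("pics/s9.png",cv2.resize(p[80:230,170:370][:,:,::-1],None,fx=4,fy=4))
to([.5033,.4961,.101],-20.4)
a=np.radians(69.7); e=np.array([np.cos(a),np.sin(a)]); n=np.array([-e[1],e[0]])
W=W.reshape(-1,3); d=W[:,:2]-[.4593,.3194]; u=d@e; v=d@n
k=(u>.155)&(u<.21)&(v>.0)&(v<.045)&(W[:,2]>.08)&(W[:,2]<.125); print(k.sum(),np.median(np.c_[u,v,W[:,2]][k],axis=0))
k=(u>.155)&(u<.21)&(v>.0)&(v<.07)&(W[:,2]>.1)&(W[:,2]<.125); print(k.sum(),np.median(np.c_[u,v,W[:,2]][k],axis=0))
print(env.get_obs()["qpos"],env.get_obs()["grip_width"])
E
```

```text
from [0.5043 0.4967 0.1931] [-8.996e+01 -1.000e-02 -2.042e+01] -> row [-0.8 92.1 -1. ] [-0.04 -0.02  0.01]
568 [0.18226914 0.02377233 0.11471792]
805 [0.18225045 0.03314783 0.11458772]
[-49.63353259  25.79237315   4.1611922   75.49474629  -1.8458524
  78.7388805   24.05760899] 0.03239074460936461
```

View pics/w9.png

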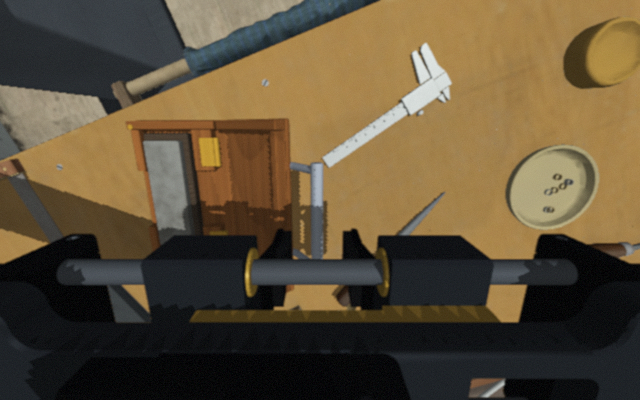

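View pics/s9.png

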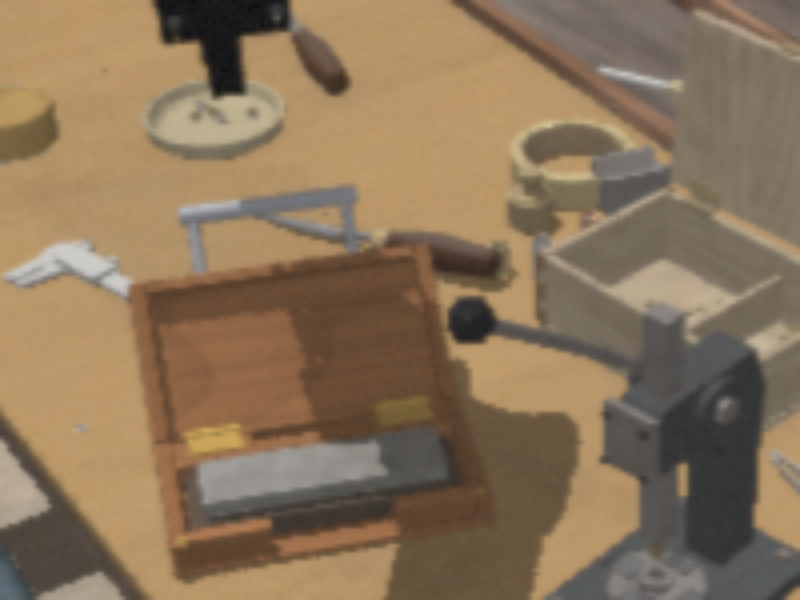

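Request:
move_arm(moves=[[-1,20,-0.5,0,0,0],[-1,45,-0.5,0,0,0],[-1,65,-0.5,0,0,0],[-1,80,-0.5,0,0,0],[-1,88,-0.5,0,0,0],[-1,91,-0.5,0,0,0],[-1,91,-0.5,0,0,0],[-1,91,-0.5,0,0,0],[-1,91,-0.5,0,0,0],[-1,91,-0.5,0,0,0]])

```text
time_s: 15.62
tool_pos: [0.5038, 0.4972, 0.103]
tool_rot: [-89.9, -0.1, -20.4]
force: [0.2, -0.4, 0.2]
grip_width: 0.0321
```

Request:
move_arm(moves=[[0,0,0,0,0,0],[0,0,0,0,0,0],[0,0,0,0,0,0],[0,0,0,0,0,0],[0,0,0,0,0,0],[0,0,0,0,0,0],[0,0,0,0,0,0],[0,0,0,0,0,0]], claw=5, newtons=20)

```text
time_s: 16.28
tool_pos: [0.5033, 0.4968, 0.1017]
tool_rot: [-90.0, -0.0, -20.4]
force: [0.2, 0.7, -0.0]
grip_width: 0.0098
```

```bash
python3 - <<'E'
from h import *
p,W=cloud("wrist"); cv2.imwrite("pics/w10.png",p[:,:,::-1])
o=env.get_obs(); print(o["tool_pos"],o["tool_rot"],o["grip_width"],o["force"])
E
```

```text
[0.50330364 0.49684367 0.10172444] [-8.99646312e+01 -9.25633148e-03 -2.04091414e+01] 0.009763155558825256 [ 0.57053381  0.7589024  -0.72317238]
```

View pics/w10.png

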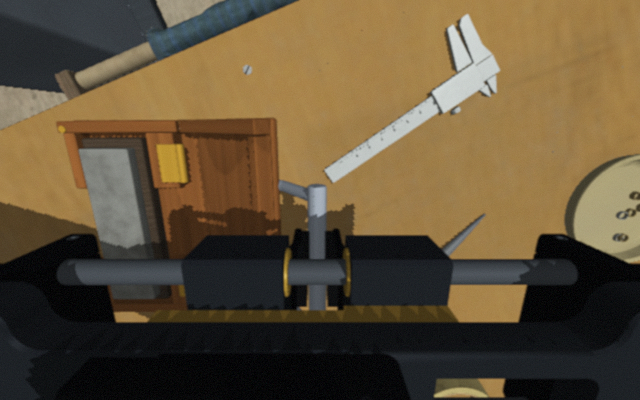

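```bash
python3 - <<'E'
from h import *
p,W=cloud("scene"); c=camera_info("scene"); o=env.get_obs(); print(o["grip_width"],o["tool_pos"])
R=rot(o["tool_rot"])
for nm,y in (("tcp",0),("nose",.011),("-11",-.011),("-4",-.004)):
    P=o["tool_pos"]+R.apply([0,y,0]); k=c["R"]@P+c["t"]; print(nm,P.round(4),(c["fx"]*k[0]/k[2]+c["cx"]).round(1),(c["fy"]*k[1]/k[2]+c["cy"]).round(1))
k=c["R"]@o["tool_pos"]+c["t"];u0=int(c["fx"]*k[0]/k[2]+c["cx"]);v0=int(c["fy"]*k[1]/k[2]+c["cy"])
cv2.imwrite("pics/s10.png",cv2.resize(p[v0-45:v0+30,u0-50:u0+50][:,:,::-1],None,fx=8,fy=8,interpolation=cv2.INTER_NEAREST)); print("crop origin",u0-50,v0-45)
E
```

```text
0.010215790454819134 [0.50331425 0.49684214 0.10174063]
tcp [0.5033 0.4968 0.1017] 229.0 133.4
nose [0.5033 0.4968 0.0907] 229.5 137.0
-11 [0.5033 0.4968 0.1127] 228.6 129.8
-4 [0.5033 0.4968 0.1057] 228.9 132.1
crop origin 179 88
```

View pics/s10.png

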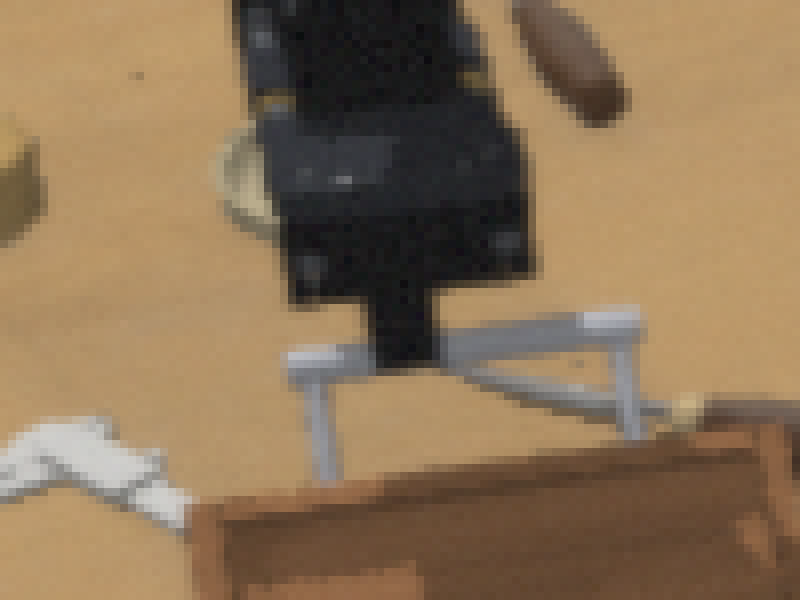

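Request:
move_arm(moves=[[0,0,0,0,0,0],[0,0,0,0,0,0],[0,0,0,0,0,0],[0,0,0,0,0,0],[0,4,0,0,0,0],[0,8,0,0,0,0],[0,12,0,0,0,0],[0,14,0,0,0,0],[0,14,0,0,0,0],[0,14,0,0,0,0],[0,14,0,0,0,0]], claw=32)

```text
time_s: 17.3
tool_pos: [0.5033, 0.4967, 0.0877]
tool_rot: [-90.0, -0.0, -20.4]
force: [-0.4, 0.2, -0.4]
grip_width: 0.0322
```

Request:
move_arm(moves=[[0,0,0,0,0,0],[0,0,0,0,0,0],[0,0,0,0,0,0],[0,0,0,0,0,0],[0,0,0,0,0,0],[0,0,0,0,0,0],[0,0,0,0,0,0],[0,0,0,0,0,0]], claw=5, newtons=20)

```text
time_s: 17.97
tool_pos: [0.5033, 0.4968, 0.0878]
tool_rot: [-90.0, -0.0, -20.4]
force: [-0.1, 0.5, -0.3]
grip_width: 0.011
```

```bash
python3 - <<'E'
from h import *
p,W=cloud("scene")
cv2.imwrite("pics/s11.png",cv2.resize(p[88:163,179:279][:,:,::-1],None,fx=8,fy=8,interpolation=cv2.INTER_NEAREST))
o=env.get_obs(); print(o["time_s"],o["tool_pos"],o["tool_rot"],o["grip_width"],o["force"])
E
```

```text
18.0167 [0.50334643 0.49686314 0.08777735] [-8.99593308e+01 -1.44606712e-02 -2.04101835e+01] 0.011567922625152518 [ 1.50387688  0.76404773 -0.01338951]
```

View pics/s11.png

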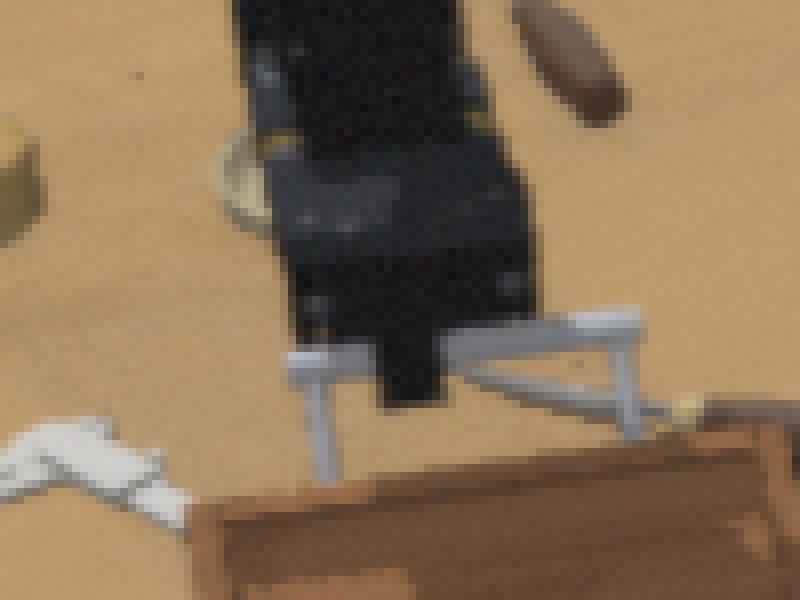

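```bash
cat >> h.py <<'E'
def bar(t): return np.array([.06-.148*np.cos(t)+.012*np.sin(t), .024+.148*np.sin(t)+.012*np.cos(t)])*1000
def arc(t0,t1,n,ease=(1,1),hold=0):
    s=np.linspace(0,1,n+1)[1:]
    if ease==(1,1): s=s*s*(3-2*s)
    elif ease==(0,1): s=2*s-s*s if False else s+ (s-s*s)*.5
    b0=bar(t0)
    rows=[[0,round(-(b[1]-b0[1])),round(b[0]-b0[0]),0,0,0] for b in (bar(t0+(t1-t0)*k) for k in s)]
    rows+= [rows[-1]]*hold
    print(rows)
def theta():
    o=env.get_obs(); d=o["tool_pos"][:2]-[.4593,.3194]; u=d@[.347,.938]*1000; z=o["tool_pos"][2]*1000+21.2
    r=np.array([u-60,z-24]); a=np.arctan2(r[1],-r[0])-np.arctan2(12,148); print("u,z",u.round(1),z.round(1),"radius",np.hypot(*r).round(1),"theta",a.round(3),"v",(d@[-.938,.347]).round(4),"grip",o["grip_width"].round(4),"F",np.round(o["force"],1),"t",o["time_s"],o["tool_rot"].round(1)); return a
E
python3 -c "
from h import *
theta(); arc(2.45,1.6,18,hold=2)"
```

```text
Traceback (most recent call last):
  File "h.py", line 28, in theta
    r=np.array([u-60,z-24]); a=np.arctan2(r[1],-r[0])-np.arctan2(12,148); print("u,z",u.round(1),z.round(1),"radius",np.hypot(*r).round(1),"theta",a.round(3),"v",(d@[-.938,.347]).round(4),"grip",o["grip_width"].round(4),"F",np.round(o["force"],1),"t",o["time_s"],o["tool_rot"].round(1)); return a
                                                                                                                                                                                                   ^^^^^^^^^^^^^^^^^^^^^
AttributeError: 'float' object has no attribute 'round'
```

```bash
sed -i 's/o\["grip_width"\].round(4)/round(o["grip_width"],4)/' h.py
python3 -c "
from h import *
theta(); arc(2.45,1.6,18,hold=2)"
```

```text
u,z 181.7 109.0 radius 148.5 theta 2.451 v 0.0203 grip 0.0116 F [ 1.5  0.8 -0. ] t 18.0167 [-90.   -0.  -20.4]
[[0, -1, -1, 0, 0, 0], [0, -4, -3, 0, 0, 0], [0, -7, -6, 0, 0, 0], [0, -13, -10, 0, 0, 0], [0, -18, -15, 0, 0, 0], [0, -25, -22, 0, 0, 0], [0, -31, -29, 0, 0, 0], [0, -37, -37, 0, 0, 0], [0, -43, -46, 0, 0, 0], [0, -48, -55, 0, 0, 0], [0, -52, -64, 0, 0, 0], [0, -55, -73, 0, 0, 0], [0, -58, -82, 0, 0, 0], [0, -60, -90, 0, 0, 0], [0, -61, -96, 0, 0, 0], [0, -62, -101, 0, 0, 0], [0, -62, -104, 0, 0, 0], [0, -62, -105, 0, 0, 0], [0, -62, -105, 0, 0, 0], [0, -62, -105, 0, 0, 0]]
```

Request:
move_arm(moves=[[0,-1,-1,0,0,0],[0,-4,-3,0,0,0],[0,-7,-6,0,0,0],[0,-13,-10,0,0,0],[0,-18,-15,0,0,0],[0,-25,-22,0,0,0],[0,-31,-29,0,0,0],[0,-37,-37,0,0,0],[0,-43,-46,0,0,0],[0,-48,-55,0,0,0],[0,-52,-64,0,0,0],[0,-55,-73,0,0,0],[0,-58,-82,0,0,0],[0,-60,-90,0,0,0],[0,-61,-96,0,0,0],[0,-62,-101,0,0,0],[0,-62,-104,0,0,0],[0,-62,-105,0,0,0],[0,-62,-105,0,0,0],[0,-62,-105,0,0,0]])

```text
time_s: 19.68
tool_pos: [0.4666, 0.3973, 0.1503]
tool_rot: [-90.0, -0.0, -20.4]
force: [1.9, 0.9, 6.5]
grip_width: 0.0112
```

```bash
python3 -c "
from h import *
p,W=cloud('scene');cv2.imwrite('pics/s12.png',cv2.resize(p[50:230,170:370][:,:,::-1],None,fx=4,fy=3.3))
theta(); arc(1.6,.8,18,hold=2)"
```

```text
u,z 75.7 171.5 radius 148.3 theta 1.596 v 0.0202 grip 0.0115 F [1.  1.5 7.6] t 19.7333 [-90.   -0.  -20.4]
[[0, 0, -1, 0, 0, 0], [0, 0, -4, 0, 0, 0], [0, -1, -9, 0, 0, 0], [0, -1, -15, 0, 0, 0], [0, -1, -22, 0, 0, 0], [0, 0, -31, 0, 0, 0], [0, 1, -40, 0, 0, 0], [0, 3, -49, 0, 0, 0], [0, 5, -59, 0, 0, 0], [0, 8, -68, 0, 0, 0], [0, 12, -77, 0, 0, 0], [0, 16, -85, 0, 0, 0], [0, 20, -93, 0, 0, 0], [0, 24, -99, 0, 0, 0], [0, 28, -104, 0, 0, 0], [0, 31, -108, 0, 0, 0], [0, 32, -110, 0, 0, 0], [0, 33, -111, 0, 0, 0], [0, 33, -111, 0, 0, 0], [0, 33, -111, 0, 0, 0]]
```

View pics/s12.png

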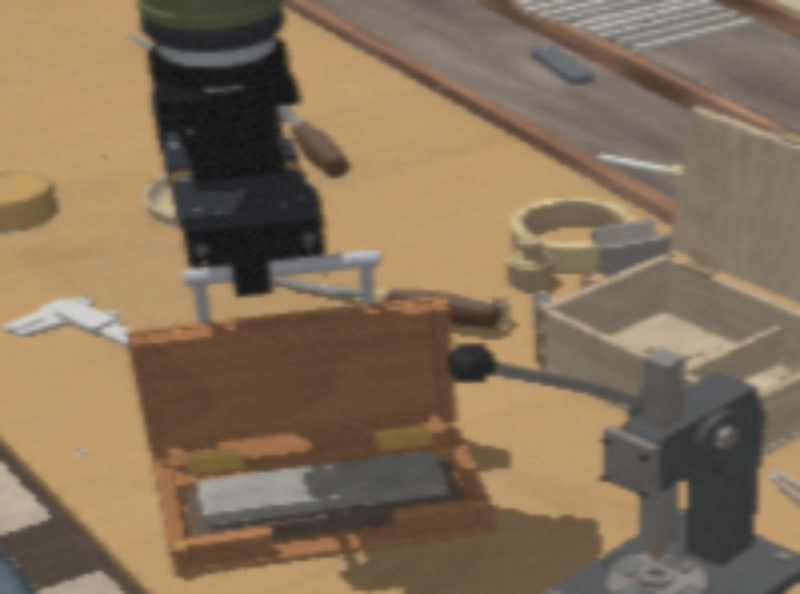

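Request:
move_arm(moves=[[0,-1,-1,0,0,0],[0,-1,-4,0,0,0],[0,-1,-9,0,0,0],[0,-1,-15,0,0,0],[0,-1,-22,0,0,0],[0,0,-31,0,0,0],[0,1,-40,0,0,0],[0,3,-49,0,0,0],[0,5,-59,0,0,0],[0,8,-68,0,0,0],[0,12,-77,0,0,0],[0,16,-85,0,0,0],[0,20,-93,0,0,0],[0,24,-99,0,0,0],[0,28,-104,0,0,0],[0,31,-108,0,0,0],[0,32,-110,0,0,0],[0,33,-111,0,0,0],[0,33,-111,0,0,0],[0,33,-111,0,0,0]])

```text
time_s: 21.4
tool_pos: [0.4277, 0.2943, 0.1166]
tool_rot: [-90.0, 0.0, -20.4]
force: [1.7, -0.8, 0.9]
grip_width: 0.0116
```

```bash
python3 -c "
from h import *
p,W=cloud('scene');cv2.imwrite('pics/s13.png',cv2.resize(p[50:230,170:370][:,:,::-1],None,fx=4,fy=3.3))
t=theta(); arc(.8,.2,18,hold=2)"
```

```text
u,z -34.5 137.9 radius 147.9 theta 0.797 v 0.0209 grip 0.0111 F [ 1.2 -0.9  0.9] t 21.45 [-90.    0.  -20.4]
[[0, 1, -1, 0, 0, 0], [0, 2, -2, 0, 0, 0], [0, 4, -5, 0, 0, 0], [0, 7, -8, 0, 0, 0], [0, 11, -12, 0, 0, 0], [0, 16, -17, 0, 0, 0], [0, 21, -21, 0, 0, 0], [0, 27, -25, 0, 0, 0], [0, 33, -30, 0, 0, 0], [0, 39, -34, 0, 0, 0], [0, 46, -37, 0, 0, 0], [0, 52, -40, 0, 0, 0], [0, 58, -43, 0, 0, 0], [0, 63, -45, 0, 0, 0], [0, 67, -46, 0, 0, 0], [0, 70, -47, 0, 0, 0], [0, 73, -48, 0, 0, 0], [0, 73, -48, 0, 0, 0], [0, 73, -48, 0, 0, 0], [0, 73, -48, 0, 0, 0]]
```

View pics/s13.png

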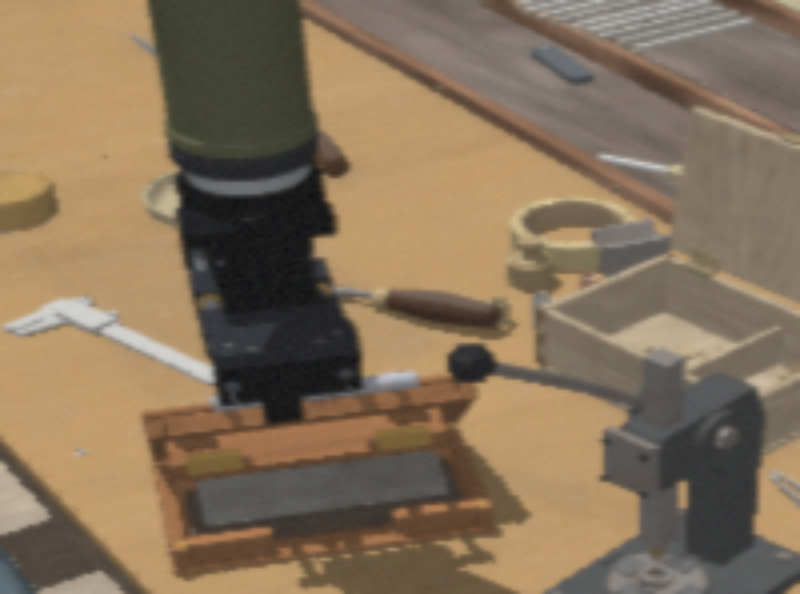

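Request:
move_arm(moves=[[0,1,-1,0,0,0],[0,2,-2,0,0,0],[0,4,-5,0,0,0],[0,7,-8,0,0,0],[0,11,-12,0,0,0],[0,16,-17,0,0,0],[0,21,-21,0,0,0],[0,27,-25,0,0,0],[0,33,-30,0,0,0],[0,39,-34,0,0,0],[0,46,-37,0,0,0],[0,52,-40,0,0,0],[0,58,-43,0,0,0],[0,63,-45,0,0,0],[0,67,-46,0,0,0],[0,70,-47,0,0,0],[0,73,-48,0,0,0],[0,73,-48,0,0,0],[0,73,-48,0,0,0],[0,73,-48,0,0,0]])

```text
time_s: 23.12
tool_pos: [0.4107, 0.249, 0.0435]
tool_rot: [-90.0, 0.0, -20.4]
force: [-1.8, -0.5, -0.2]
grip_width: 0.0114
```

```bash
python3 -c "
from h import *
p,W=cloud('scene');cv2.imwrite('pics/s14.png',cv2.resize(p[80:230,180:360][:,:,::-1],None,fx=4.4,fy=4))
t=theta(); arc(.2,0,12,hold=2)"
```

```text
u,z -82.8 64.8 radius 148.5 theta 0.197 v 0.0211 grip 0.0109 F [-1.7  0.3 -0.2] t 23.1667 [-90.    0.  -20.4]
[[0, 1, 0, 0, 0, 0], [0, 2, -1, 0, 0, 0], [0, 4, -1, 0, 0, 0], [0, 7, -2, 0, 0, 0], [0, 11, -3, 0, 0, 0], [0, 14, -3, 0, 0, 0], [0, 18, -4, 0, 0, 0], [0, 22, -5, 0, 0, 0], [0, 25, -5, 0, 0, 0], [0, 27, -5, 0, 0, 0], [0, 29, -5, 0, 0, 0], [0, 29, -5, 0, 0, 0], [0, 29, -5, 0, 0, 0], [0, 29, -5, 0, 0, 0]]
```

View pics/s14.png

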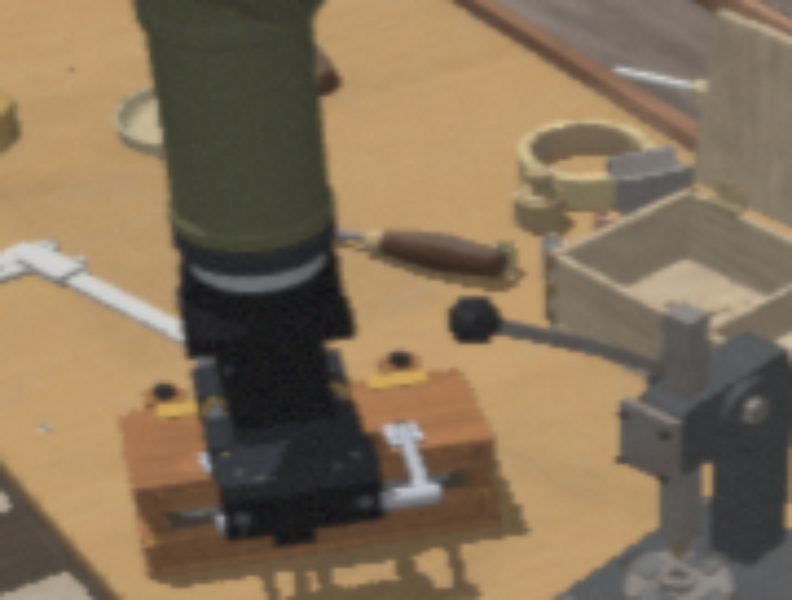

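Request:
move_arm(moves=[[0,1,0,0,0,0],[0,3,-1,0,0,0],[0,6,-1,0,0,0],[0,9,-2,0,0,0],[0,12,-3,0,0,0],[0,15,-4,0,0,0],[0,18,-4,0,0,0],[0,21,-5,0,0,0],[0,23,-5,0,0,0],[0,25,-5,0,0,0],[0,27,-5,0,0,0],[0,28,-5,0,0,0],[0,29,-5,0,0,0],[0,29,-5,0,0,0],[0,29,-5,0,0,0]])

```text
time_s: 24.42
tool_pos: [0.4091, 0.2442, 0.0144]
tool_rot: [-90.0, 0.0, -20.4]
force: [-4.9, -0.2, -0.7]
grip_width: 0.0114
```

```bash
python3 -c "
from h import *
t=theta()"
```

```text
u,z -87.9 35.6 radius 148.4 theta -0.002 v 0.021 grip 0.0114 F [-4.9 -0.2 -0.7] t 24.4167 [-90.    0.  -20.4]
```

Request:
move_arm(moves=[[0,0.5,0,0,0,0],[0,1,0,0,0,0],[0,1.5,0,0,0,0],[0,2,0,0,0,0],[0,2,0,0,0,0],[0,2,0,0,0,0]])

```text
time_s: 24.92
tool_pos: [0.4091, 0.2442, 0.0136]
tool_rot: [-90.1, 0.0, -20.4]
force: [-7.0, -2.2, 11.1]
grip_width: 0.0112
```

```bash
python3 -c "
from h import *
t=theta()"
```

```text
u,z -88.0 34.8 radius 148.4 theta -0.008 v 0.021 grip 0.0112 F [-7.  -2.2 11.1] t 24.9167 [-90.1   0.  -20.4]
```

Request:
move_arm(moves=[[0,-1,0,0,0,0],[0,-1,0,0,0,0],[0,-1,0,0,0,0],[0,-1,0,0,0,0],[0,-1,0,0,0,0],[0,-1,0,0,0,0]], claw=30)

```text
time_s: 25.42
tool_pos: [0.4098, 0.2445, 0.0136]
tool_rot: [-90.0, -0.0, -20.4]
force: [0.4, -0.2, -0.9]
grip_width: 0.0292
```

```bash
python3 -c "
from h import *
t=theta()
p,W=cloud('wrist');cv2.imwrite('pics/w15.png',p[:,:,::-1])"
```

```text
u,z -87.4 34.8 radius 147.8 theta -0.008 v 0.0205 grip 0.0292 F [ 0.4 -0.2 -0.9] t 25.4167 [-90.   -0.  -20.4]
```

View pics/w15.png

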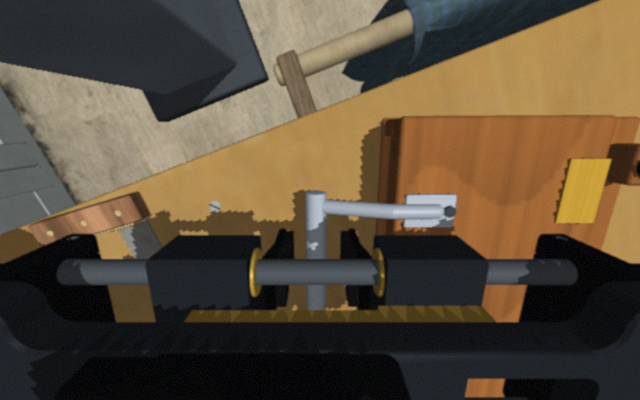

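Request:
move_arm(moves=[[0,-3,0,0,0,0],[0,-8,0,0,0,0],[0,-16,0,0,0,0],[0,-28,0,0,0,0],[0,-45,0,0,0,0],[0,-70,0,0,0,0],[0,-100,0,0,0,0],[0,-140,0,0,0,0],[0,-170,0,0,0,0],[0,-190,0,0,0,0],[0,-200,0,0,0,0],[0,-200,0,0,0,0],[0,-200,0,0,0,0],[0,-200,0,0,0,0]])

```text
time_s: 26.63
tool_pos: [0.4085, 0.2439, 0.2119]
tool_rot: [-90.1, 0.1, -20.4]
force: [-0.1, -0.2, -0.9]
grip_width: 0.0299
```

```bash
python3 - <<'E'
from h import *
p,W=cloud('wrist');cv2.imwrite('pics/w16.png',p[:,:,::-1])
p,S=cloud('scene');cv2.imwrite('pics/s16.png',cv2.resize(p[80:230,180:360][:,:,::-1],None,fx=4.4,fy=4))
o=env.get_obs(); print(o["time_s"],o["tool_pos"],o["force"])
e=np.array([.347,.938]); n=np.array([-.938,.347])
for A in (W,S):
    A=A.reshape(-1,3); d=A[:,:2]-[.4593,.3194]; u=d@e; v=d@n
    k=(u>-.035)&(u<.045)&(abs(v)<.09)&(A[:,2]<.1)&(A[:,2]>.03)
    if k.sum()>20:
        c=np.linalg.lstsq(np.c_[u[k],v[k],np.ones(k.sum())],A[k,2],rcond=None)[0]; print("lid plane",k.sum(),c)
    k=(u>-.1)&(u<-.075)&(abs(v)<.04)&(A[:,2]<.08)&(A[:,2]>.02); print("bar top",k.sum(),np.median(A[k,2]) if k.any() else None)
E
```

```text
26.7333 [0.40842054 0.24387183 0.21174382] [ 0.80236124 -0.09504051 -0.39397347]
lid plane 7013 [-0.00919455 -0.00125133  0.04600308]
bar top 539 0.04171578875215059
lid plane 1477 [-0.00687012  0.00057522  0.04376722]
bar top 176 0.038392756125245085
```

View pics/w16.png

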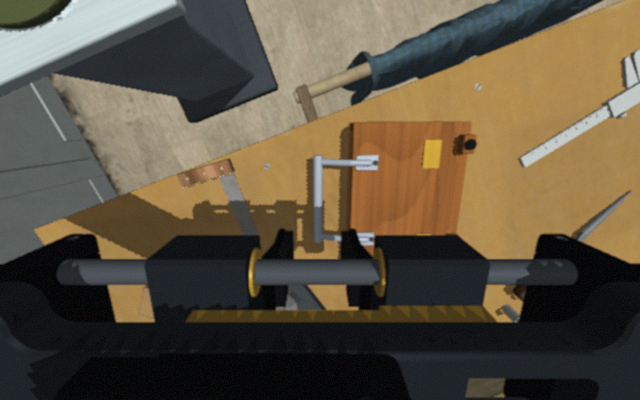

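View pics/s16.png

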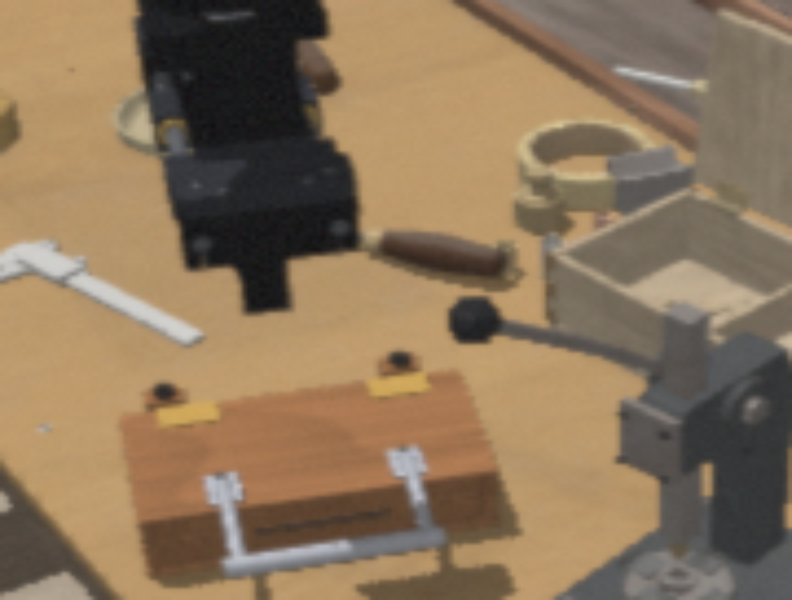

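```bash
python3 -c "
from cell import job
print(job.sign_off())"
```

```text
the job is handed in; nothing more can be done
None
```

The oil stone is in its case, the lid is shut, and I handed the job in at about 27 s of the allowed 64 s. No verdict is reported at hand-in.

**Stone:** I carried it over the punch and lowered it into the bed until it touched, then let go. The wrist camera then put it about 1 mm from the bed's centre. Its top was 35 mm above the bench, as it should be, and its long axis lined up with the case.

**Lid:** I held the bar all the way round from 2.45 rad to shut and lowered it slowly. The tool's path showed the lid at about 0 rad, and an extra 1–2 mm of push met firm contact (11 N). I then let go and lifted straight up about 200 mm. After that, the lid's top measured about 45 mm high and within 0.01 rad of level, with the top of the bar at about 42 mm. The force on the arm was close to zero.

**What disagreed:**
- **Finger length:** the fingers reached less far than the stated nose length of 11 mm ahead of the TCP. They held the 42 mm stone rather than the 54 mm tray. The first pinch on the bar was too shallow (9.8 mm wide), so I opened and took it again 14 mm deeper.
- **Detector mix-ups:** the network's low-scoring detections sometimes confused the case, the stone and the punch. I used my own fits to the depth images instead.

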